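# Load a chamber slide and index the imager carriage

### The job

Lay the chamber slide (the one with the raised block of wells) flat in the recess of the imager's carriage, its bare tab towards the carriage's push plate. Then push the carriage along its rail, in under the amber light shield, until it clicks into the imaging station's detent, and leave it there without bumping the imager head or disturbing the other things on the bench.

Things in the scene. Friction and masses are not known exactly. Their poses are not given: they have to be found in the camera images.
- rail: Fixed slide imager: grey base plate 120 x 410 x 6 mm on the bench carrying a rail. Origin: on the bench, on the rail's centre line. The rail runs along its own y; -y is the way in, towards the imager head. Base plate from y -250 to +160 mm.
- head: White imager head fixed over the rail's -y end; origin and axes as rail, x -55 to +55 mm. Column y -250 to -172 mm; housing y -250 to -50, 84 to 200 mm above the bench. An amber light shield (x -60 to +60, 76 to 84 mm above the bench) reaches out to y = 0; a black lens 40 mm across hangs over the station down to 60 mm. Open below the shield at +x and -x.
- shield_edge (a point): Middle of the lower outer edge of the amber shield, 76 mm above the bench (own y = 0 of rail).
- carriage (a joint): Travel (m) of the aluminium carriage along the rail's -y: 0 = outer end stop (loading end), 0.150 = centred in the imaging station's detent, 0.185 = inner end stop. Starts at 0 to 0.03. Sliding friction about 0.5 N; from 0.139 on a sprung ball adds 4 to 5 N to climb, then drops in and centres the carriage; pushing as hard again drives it out the far side.
- recess (a point): Centre of the carriage's recess floor, 20 mm above the bench; axes as rail. Recess 31 mm (x) by 82 mm (y); walls 4 mm thick, 5 mm high, with a 44 mm finger gap in the middle of each long wall. Carriage deck 72 (x) x 110 (y) mm, its top level with the recess floor.
- push (a point): Point in the middle of the outer (+y) face of the carriage's upright push plate, 34 mm above the bench. The plate is 48 mm wide (x), 6 mm thick, its top 44 mm and its foot 13 mm above the bench. At the station this face lies 12 mm in under the shield's edge.
- station (a point): Where the centre of the recess floor lies when the carriage is at the imaging station; a thin dark steel post, 26 mm high, stands at the rail's +x side level with it, and a small dark pointer on the carriage's +x edge lines up with it.
- chamber_slide: Loose chamber slide, 25 (x) x 76 (y) mm: a 4 mm glass plate with a grey block of eight wells, 56 mm long, on it (total height 14 mm, block from y -38 to +18 mm); the last 20 mm at +y is the bare tab with a paper patch. Origin: centre of the underside; y along its length towards the tab, z up.
- tab (a point): Middle of the chamber slide's bare tab, on top, 28 mm from the slide's centre along +y.
- plain_slide: Loose plain thick glass slide, 26 x 76 x 5 mm, without wells: leave it alone. Origin: centre of the underside, y along its length.
- reagent: Bystander: label bottle 68 mm across, 130 mm high; origin under its centre.
- beaker: Bystander: glass beaker 72 mm across, 90 mm high; origin under its centre.
- spatula: Bystander: flat steel weighing spatula, 160 mm long, 18 mm wide, 6 mm thick, lying along its own x.
- dishes: Bystander: stack of closed dishes, 88 mm across, 30 mm high.
- marker: Bystander: black marker pen 132 mm long, 12 mm thick, lying along its own x.
- small_bottle: Bystander: amber bottle 44 mm across, 85 mm high.

How it is judged (in metres and radians):
On the way, in this order (a step that is already met when the one before it is completed fails the run):
1. the chamber slide lies flat in the carriage's recess, bare tab towards the push plate, and the fingers have let go of it (x of chamber_slide in the frame of recess between -0.005 and 0.005 m and y of chamber_slide in the frame of recess between -0.005 and 0.005 m and z of chamber_slide in the frame of recess between -0.0025 and 0.0025 m and angle between chamber_slide's own z axis and vertical below 0.08 rad and angle between the y axis of chamber_slide and the y axis of recess, either way round below 0.15 rad and y of tab in the frame of recess above 0.02 m and contact force between the fingers and chamber_slide below 0.1 N and linear speed of chamber_slide below 0.02 m/s), for 0.2 s.
2. the carriage, with the slide lying in it, is in the imaging station's detent (x of chamber_slide in the frame of recess between -0.005 and 0.005 m and y of chamber_slide in the frame of recess between -0.005 and 0.005 m and z of chamber_slide in the frame of recess between -0.0025 and 0.0025 m and angle between chamber_slide's own z axis and vertical below 0.08 rad and angle between the y axis of chamber_slide and the y axis of recess, either way round below 0.15 rad and y of tab in the frame of recess above 0.02 m and value of joint carriage between 0.147 and 0.153 m and contact force between the fingers and chamber_slide below 0.1 N), for 0.2 s.
At the end, for the whole second after the job is handed in: The carriage rests within 3 mm of the imaging station (joint 0.147 to 0.153), and the chamber slide lies released and still in its recess: flat on the floor (within 2.5 mm in height), centred within 5 mm, its length along the recess and its bare tab towards the push plate (all of step 2 and linear speed of chamber_slide below 0.02 m/s and velocity of joint carriage between -0.005 and 0.005 m/s); the robot touches nothing.
It fails at once if another loose thing on the bench (slide, bottles, beaker, dishes, spatula, marker) is moved more than 20 mm (distance of any of plain_slide, reagent, beaker, spatula, dishes, marker, small_bottle from where it was at the start of the episode above 0.02 m).
It fails at once if the imager head or its amber shield is struck with more than 10 N (contact force between any of the arm, the fingers and head above 10 N).
It fails at once if the chamber slide is dropped or thrown (falls more than about 12 mm: 0.5 m/s while not held) (linear speed of chamber_slide above 0.5 m/s and contact force between the fingers and chamber_slide below 0.05 N).
It also fails if it takes over 64 s, if anything falls off the work surface, if the arm or the gripper's body presses on something with over 40 N, if the wrist force passes 120 N, or if a joint passes its speed limit or range.

### The arm

A 6-joint arm with a two-finger parallel gripper is mounted at the origin on the work surface. World frame = base frame: x ahead of the robot, y to its left, z up, the work surface at z = 0. Lengths are in m, angles in degrees, forces in N, time in s.
With the tool pointing down it reaches from about 0.25 to 0.725 m from the base axis. Payload 9.7 kg.
Tool frame: the origin (TCP) lies at the very end of the fingers, on their centre line; the grasp point (between the pads) lies grasp_offset behind it (grasp_offset is the distance from the TCP to the grasp point, in m); z points along the fingers, y is the line along which they close (so a half turn about z gives the same grasp; the last joint's range is limited). The gripper opens to 85 mm and grips with 20 to 120 N. Pads are 22 mm wide; open, the fingers measure 114 mm over their backs; the gripper's body (76 mm by 85 mm) begins 54 mm behind the grasp point. The pads swing forward as they close: fully open they stand 13 mm farther back than shut.
Start: joints at [-76.203, 4.979, 10.078, 95.1, 0, 90], TCP at [0.131, -0.534, 0.231] pointing down, gripper open.
Joint ranges: [-179.16, 179.16], [-48.56, 103.87], [-65.8, 70.77], [-126.05, 130.52], [-82.76, 87.17], [-180, 180]. Speed limits (degrees/s): [127.2, 127.2, 147.25, 180, 180, 180].

### API

Orientations are given as [roll, pitch, yaw] about the fixed x, y, z axes, in that order (R = Rz(yaw) Ry(pitch) Rx(roll)).
In Python, from workcell import get_obs, camera, calibration, job_done, recognise, cut_out, mark_of, grasp_offset gives the robot as it stands.
- The arm moves only by the tool servo_tool, never from a script. Its argument "moves" is a list of rows, each a list of 3 entries, a list of its own where there are three numbers: the turn, a rotation vector about the tool's x, y, z in degrees, then the shift along the tool's x, y, z in m, then the opening in per cent of the stroke, from 0 (shut) to 100 (fully open). In form: [[[ax, ay, az], [x, y, z], claw], ...]. A call has 1 to 12 rows; each row shifts and turns the commanded pose from where the row before left it, along the tool's axes as they then stand; what a row does not reach is not made up. A row lasts 1/10 s, in which the tool goes at most 50 mm and 8.59 degrees, less where a joint would pass 70% of its speed; a pose out of reach is approached as far as the arm can. A call is refused whole if a number of a shift passes 0.05 or a number of a turn 8.59, either way. A call with a gripper value outside its range is refused whole. The fingers move at their own pace and stop on an object; "force" is the grip in N (left out, the last holds). Time passes only in rows, so rows that do not move let the fingers close. It gives the time, the measured TCP pose, the force, the opening and the grip force at its end, in the units of the state.
- get_obs(): the state, without advancing time (a new reading comes with each control period).
- camera(name): name is "side" or "top" or "wrist"; returns (picture, depth): 420x560x3 uint8, red, green, blue; 420x560 float32, m along the optical axis (not along the pixel's ray), 0 where there is no reading.
- calibration(name): a dict with "camera_matrix" (3x3 intrinsics, pixels), "R" (3x3) and "t" (3): a world point X has camera coordinates R X + t. Camera axes: x right, y down, z forward; pixel columns grow to the right and rows downward; lengths in m; the calibration is good to about 2 mm. The wrist camera is an equidistant fisheye: a pixel r from the principal point sees the ray r / f radians off the axis. A picture is of the moment at which its call begins: read the wrist's pose just before it. calibration takes no time and is no camera call; for the wrist camera it gives the pose at the moment of the call.
- job_done(): hands the job in; it is judged then, once.
Trained networks look in the newest picture that a camera, given by its name, has taken for a name from the list of things; names that differ only in an ending like _2 or _b are one class to them, and where a whole thing is asked for, a point or a joint stands for the part that bears it (a point fixed in the world has none). Each returns a list of dicts, best first, with "score" (0 to 1); they miss things now and then, are a little off and sometimes report something else, mostly with a low value. They report only what shows in the picture. A call takes as long as a camera call.
- recognise(name, camera): "xyz" ([x, y, z] in m, in the coordinates of the camera as it stood for that picture, good to about 4 mm: the middle of the surface that is visible of it).
- cut_out(name, camera): "mask" (420x560 bool, what is visible of it).
- mark_of(name, camera): "xyz" ([x, y, z] in m, in the coordinates of the camera as it stood for that picture, good to about 4 mm: a listed point, or the origin of a listed thing).
The state is a dict: "time": time; "q": joint angles; "qd": joint speeds; "joint_efforts": joint torques, N m; "ee_pos": TCP position; "tcp_rot": TCP orientation; "wrist_force": force on the tool from outside, world axes, zero at the start; "torque": the same for the moment, N m; "opening": finger opening in m; "grasp_force": force on a finger pad.
Only numpy, scipy, OpenCV 4.12 (cv2) and the standard library are available. Lean on these libraries where they do the work, as an engineer would, in place of code of your own. Each camera call takes 0.05 s, during which the arm holds its last target. There are 200 camera calls.

## Working session

There is one attempt and no reset: what is moved stays moved. The work goes in short steps, Python scripts to look and compute and a tool call to move; the robot and the scene stay as the last step left them, time stands still between calls to the robot, and variables do not carry over. Pictures are saved under pics/ and viewed, at most 10 in all, crops included, and the job is handed in when it is done.

Besides the shell and the picture viewer there is one more tool, called after "Call:" by a JSON object that holds its "fn" and its "kwargs", one argument or row to a line. servo_tool: Moves the arm, as the interface text tells. Its arguments: {"type":"object","properties":{"moves":{"type":"array"},"force":{"type":"number"}},"required":["moves"]}

```bash
mkdir -p pics; ls
cat > h.py <<'E'
import numpy as np, cv2
from workcell import *
def w(name,cam,fn=mark_of,n=2):
    c=calibration(cam);R=np.array(c["R"]);t=np.array(c["t"])
    return [(round(d["score"],2),np.round(R.T@(np.array(d["xyz"])-t),4)) for d in fn(name,cam)[:n]]
E
python3 - <<'E'
from h import *
for c in("top","side"):
    p,d=camera(c); cv2.imwrite(f"pics/{c}0.png",p[:,:,::-1])
    for n in("rail","shield_edge","recess","push","station","chamber_slide","tab","plain_slide"):
        print(c,n,*w(n,c))
for n in("reagent","beaker","spatula","dishes","marker","small_bottle"): print(n,*w(n,"top",n=1))
print(grasp_offset,get_obs())
E
```

```text
pics
top rail (0.72, array([ 0.5162, -0.0348,  0.0017])) (0.42, array([ 0.3229, -0.3558, -0.0018]))
top shield_edge (0.71, array([ 0.5193, -0.0377,  0.0739]))
top recess (0.64, array([0.5189, 0.0361, 0.0189]))
top push (0.7, array([0.5204, 0.0941, 0.0295])) (0.67, array([0.454 , 0.3396, 0.0008]))
top station
top chamber_slide (0.63, array([ 0.5195, -0.0398,  0.0746])) (0.55, array([5.842e-01, 3.016e-01, 4.000e-04]))
top tab (0.57, array([0.7549, 0.2047, 0.0019])) (0.54, array([0.5806, 0.3256, 0.0055]))
top plain_slide (0.73, array([0.4563, 0.3381, 0.0009]))
side rail (0.87, array([ 0.5149, -0.0364,  0.002 ])) (0.4, array([ 0.7245,  0.341 , -0.0035]))
side shield_edge (0.78, array([ 0.5208, -0.0374,  0.0732])) (0.24, array([ 3.630e-01, -4.706e-01, -2.000e-04]))
side recess (0.88, array([0.5199, 0.0349, 0.0265]))
side push (0.98, array([0.521 , 0.0891, 0.0333])) (0.29, array([0.7562, 0.2094, 0.0059]))
side station (0.89, array([ 0.5085, -0.1113,  0.0244]))
side chamber_slide (0.72, array([ 0.3192, -0.3504,  0.0035])) (0.61, array([ 0.5874,  0.3064, -0.0029]))
side tab (0.71, array([ 0.
[... 454 characters left out ...]
 -0.4635, -0.0012]))
0.0187 {'time': 1.2, 'q': array([-7.62033353e+01,  4.97855994e+00,  1.00792362e+01,  9.51000252e+01,
        7.11792655e-05,  9.00011587e+01]), 'qd': array([ 0.01912605,  0.00379765, -0.10342543, -0.01321806,  0.01643105,
        0.01772037]), 'joint_efforts': array([-1.28285519e-03, -5.20103037e+01,  4.64855146e+01,  1.96685964e-03,
       -6.90378511e-05, -8.94222296e-06]), 'ee_pos': array([ 0.13116228, -0.5341299 ,  0.23129657]), 'tcp_rot': array([ 1.79999349e+02, -7.11924337e-05,  1.37955060e+01]), 'wrist_force': array([ 0.6863514 ,  0.08532487, -0.13449284]), 'torque': array([-0.01934978,  0.04668112, -0.00550617]), 'grasp_force': 0.0, 'opening': 0.0851772147196833}
```

View pics/top0.png

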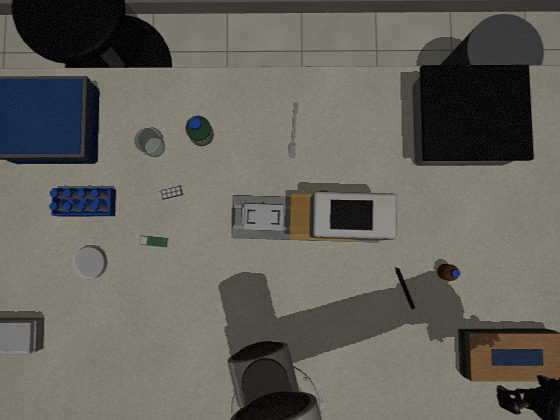

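View pics/side0.png

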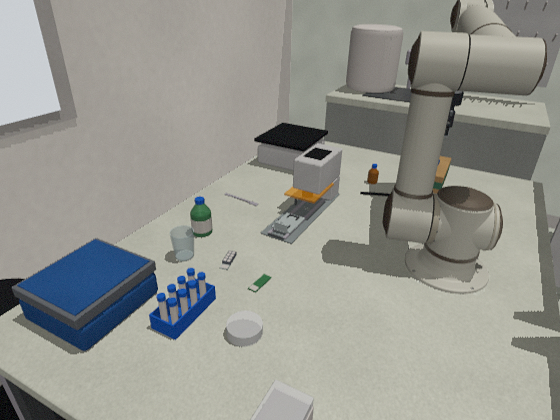

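The chamber slide is at top pixel (172,192), which is about (0.584, 0.302). The plain green-labelled slide is at (154,241), and the carriage is at (262,216), in front of the amber shield. I'll move above the chamber slide.

Call:
{"fn": "servo_tool", "kwargs": {
  "moves": [
    [[0,0,0],[0.031,-0.0343,0],100],
    [[0,0,0],[0.031,-0.0343,0],100],
    [[0,0,0],[0.031,-0.0343,0],100],
    [[0,0,0],[0.031,-0.0343,0],100],
    [[0,0,0],[0.031,-0.0343,0],100],
    [[0,0,0],[0.031,-0.0343,0],100],
    [[0,0,0],[0.031,-0.0343,0],100],
    [[0,0,0],[0.031,-0.0343,0],100],
    [[0,0,0],[0.031,-0.0343,0],100],
    [[0,0,0],[0.031,-0.0343,0],100]
  ]
}}

```text
time: 2.2
ee_pos: [0.3509, -0.1253, 0.2316]
tcp_rot: [180.0, -0.1, 13.8]
wrist_force: [0.9, -0.8, 0.2]
opening: 0.0853
grasp_force: 0.0
```

Call:
{"fn": "servo_tool", "kwargs": {
  "moves": [
    [[0,0,0],[0.031,-0.0343,0],100],
    [[0,0,0],[0.031,-0.0343,0],100],
    [[0,0,0],[0.031,-0.0343,0],100],
    [[0,0,0],[0.031,-0.0343,0],100],
    [[0,0,0],[0.031,-0.0343,0],100],
    [[0,0,0],[0.031,-0.0343,0],100],
    [[0,0,0],[0.031,-0.0343,0],100],
    [[0,0,0],[0.031,-0.0343,0],100],
    [[0,0,0],[0.031,-0.0343,0],100],
    [[0,0,0],[0.031,-0.0343,0],100]
  ]
}}

```text
time: 3.2
ee_pos: [0.5832, 0.2234, 0.2337]
tcp_rot: [-177.2, 0.0, 19.8]
wrist_force: [1.5, -0.6, 0.8]
opening: 0.0854
grasp_force: 0.0
```

Call:
{"fn": "servo_tool", "kwargs": {
  "moves": [
    [[0,0,-8.5],[0,0,0],100],
    [[0,0,-8.5],[0,0,0],100],
    [[0,0,-8.5],[0,0,0],100],
    [[0,0,-8.5],[0,0,0],100],
    [[0,0,-8.5],[0,0,0],100],
    [[0,0,-8.5],[0,0,0],100],
    [[0,0,-8.5],[0,0,0],100],
    [[0,0,-8.5],[0,0,0],100],
    [[0,0,-8.5],[0,0,0],100],
    [[0,0,-8.5],[0,0,0],100],
    [[0,0,0],[0,0,0],100]
  ]
}}

```text
time: 4.3
ee_pos: [0.5823, 0.2223, 0.2338]
tcp_rot: [-179.7, -2.7, 104.8]
wrist_force: [0.5, 0.1, -0.7]
opening: 0.0854
grasp_force: 0.0
```

Run:
```python
from h import *
o=get_obs();print(o["time"],o["ee_pos"],o["tcp_rot"],o["q"])
p,d=camera("wrist"); cv2.imwrite("pics/w1.png",p[:,:,::-1])
for n in("recess","push","chamber_slide","tab","plain_slide"): print(n,*w(n,"wrist"))
c=calibration("wrist");print(c)
```

```text
4.3 [0.58231103 0.22225866 0.23377665] [-179.73056208   -2.72675774  104.81913286] [19.63866163 15.56205497 22.44925778 96.92672594  2.73974248 94.81217101]
recess (0.71, array([0.5183, 0.0312, 0.0227])) (0.5, array([ 0.755 ,  0.207 , -0.0035]))
push (0.68, array([0.5202, 0.09  , 0.029 ]))
chamber_slide (0.61, array([ 0.5866,  0.2975, -0.0017]))
tab (0.77, array([0.5808, 0.33  , 0.0041])) (0.17, array([0.5187, 0.0318, 0.02  ]))
plain_slide (0.65, array([ 0.4555,  0.3373, -0.0026]))
{'camera_matrix': array([[325.1922621 ,   0.        , 283.7913805 ],
       [  0.        , 325.1922621 , 208.59574592],
       [  0.        ,   0.        ,   1.        ]]), 'R': array([[ 0.9676629 ,  0.25219901, -0.00491665],
       [ 0.24677246, -0.9424433 ,  0.2256191 ],
       [ 0.05226725, -0.21953653, -0.97420319]]), 't': array([-0.61918536,  0.04021294,  0.40127568])}
```

View pics/w1.png

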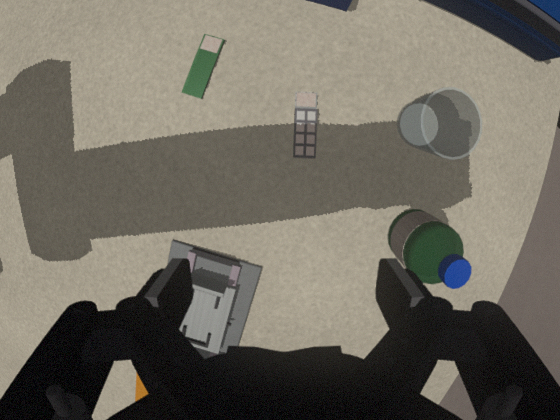

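The wrist picture shows the chamber slide at (306,125) with its tab up, away from the robot's tool, and the carriage at (210,300). I'll refine the slide and the rail yaw from the depth data.

```bash
cat >> h.py <<'E'
def cloud(cam,d):
    c=calibration(cam);K=c["camera_matrix"];v,u=np.mgrid[0:420,0:560]
    x=(u-K[0,2])/K[0,0];y=(v-K[1,2])/K[0,0]
    if cam=="wrist":
        r=np.hypot(x,y)+1e-9;s=np.tan(np.minimum(r,1.4))/r;x=x*s;y=y*s
    P=np.stack([x*d,y*d,d],-1)-np.array(c["t"]); P=P@np.array(c["R"]); P[d<=0]=np.nan
    return P
def rect(P,m):
    q=P[m][:,:2];q=q[~np.isnan(q[:,0])].astype(np.float32);r=cv2.minAreaRect(q*1000);return len(q),np.round(r[0],1),np.round(r[1],1),round(r[2],1)
E
python3 - <<'E'
from h import *
p,d=camera("top");P=cloud("top",d)
b=(P[...,0]>.4)&(P[...,0]<.64)&(P[...,1]<.2)&(P[...,1]>-.35)
print("head",rect(P,b&(P[...,2]>.185)&(P[...,2]<.215)))
p,d=camera("wrist");P=cloud("wrist",d)
b=(abs(P[...,0]-.585)<.04)&(abs(P[...,1]-.305)<.06)
for lo,hi in((.0095,.02),(.0025,.02)): print("slide",rect(P,b&(P[...,2]>lo)&(P[...,2]<hi)))
for c in cut_out("chamber_slide","wrist")[:2]: 
    m=c["mask"];print("mask",c["score"],rect(P,m),np.nanpercentile(P[m][:,2],[5,50,95]))
b=(abs(P[...,0]-.52)<.08)&(P[...,1]>-.03)&(P[...,1]<.2)
z=P[...,2]
print("plate",rect(P,b&(z>.003)&(z<.05)))
m=b&(z>.036)&(z<.05);print("push top",rect(P,m),np.nanmedian(P[m],0))
m=b&(z>.022)&(z<.03);print("walls",rect(P,m))
E
```

```text
head (3849, array([ 510.1, -188.9]), array([200.9, 110.5]), 87.9)
slide (1119, array([588.7, 289.3]), array([25.6, 55.8]), 12.7)
slide (1455, array([586.5, 299.3]), array([25.6, 76.1]), 12.7)
mask 0.92 (1538, array([587.2, 299.2]), array([29. , 75.6]), 11.8) [0.00211103 0.01313184 0.01481656]
mask 0.27 (2868, array([529.5, 103.7]), array([252.6,  63.6]), 87.8) [0.01789277 0.01946495 0.04189327]
plate (6148, array([518.8,  46.4]), array([149.9, 120.5]), 88.2)
push top (225, array([523.5,  88.1]), array([ 7. , 41.6]), 86.3) [0.52581066 0.0894795  0.04257089]
walls (291, array([517.7,  39.5]), array([104.5,  46.3]), 86.2)
```

Call:
{"fn": "servo_tool", "kwargs": {
  "moves": [
    [[0,-2.7,2.1],[0,0,0],60],
    [[0,0,0],[0.0247,0.007,0.033],60],
    [[0,0,0],[0.0247,0.007,0.033],60],
    [[0,0,0],[0.0247,0.007,0.033],60],
    [[0,0,0],[0,0,0.03],60],
    [[0,0,0],[0,0,0],60]
  ]
}}

```text
time: 5.35
ee_pos: [0.5837, 0.2987, 0.0997]
tcp_rot: [-179.3, 0.1, 102.6]
wrist_force: [0.2, -0.1, -0.3]
opening: 0.0515
grasp_force: 0.0
```

Call:
{"fn": "servo_tool", "kwargs": {
  "moves": [
    [[-0.7,0,0],[0.0005,0.0028,0.02],60],
    [[0,0,0],[0,0,0.03],60],
    [[0,0,0],[0,0,0.03],60],
    [[0,0,0],[0,0,0.008],60],
    [[0,0,0],[0,0,0],60]
  ]
}}

```text
time: 5.85
ee_pos: [0.5888, 0.2997, 0.0171]
tcp_rot: [179.7, 0.0, 102.6]
wrist_force: [0.1, 0.2, 0.2]
opening: 0.0514
grasp_force: 0.0
```

Run:
```python
from h import *
p,d=camera("wrist"); cv2.imwrite("pics/w2.png",p[:,:,::-1]);P=cloud("wrist",d)
o=get_obs();print(o["ee_pos"],o["tcp_rot"])
b=(abs(P[...,0]-.585)<.025)&(abs(P[...,1]-.300)<.05)
print("slide",rect(P,b&(P[...,2]>.0025)&(P[...,2]<.0165)))
```

```text
[0.58950334 0.3001746  0.01846518] [ 1.79552098e+02 -3.04863714e-02  1.02569221e+02]
slide (7112, array([584.4, 301.1]), array([37.4, 98.8]), 7.2)
```

View pics/w2.png

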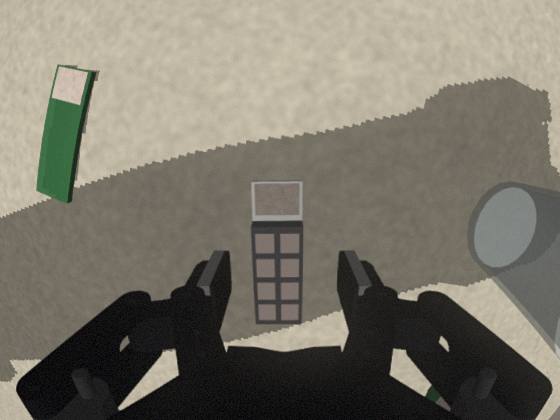

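The slide lies between the fingers, with the block at columns 253–302 and the tab up at row 200. The fingers are centred about 3 mm to its right, so I'll shift, lower and grip.

Call:
{"fn": "servo_tool", "kwargs": {
  "moves": [
    [[0.4,0,0],[0,-0.0025,0.008],60],
    [[0,0,0],[0,0,0.0065],60],
    [[0,0,0],[0,0,0],60],
    [[0,0,0],[0,0,0],25],
    [[0,0,0],[0,0,0],15],
    [[0,0,0],[0,0,0],10],
    [[0,0,0],[0,0,0],10],
    [[0,0,0],[0,0,0],10],
    [[0,0,0],[0,0,0],10]
  ],
  "force": 25
}}

```text
time: 6.8
ee_pos: [0.5867, 0.2998, 0.0027]
tcp_rot: [180.0, -0.0, 102.6]
wrist_force: [-0.5, 0.4, 4.2]
opening: 0.0246
grasp_force: 25.3
```

Call:
{"fn": "servo_tool", "kwargs": {
  "moves": [
    [[0,0,0],[0,0,-0.02],10],
    [[0,0,0],[0,0,-0.04],10],
    [[0,0,0],[0,0,-0.04],10],
    [[0,0,7.3],[0,0,-0.02],10],
    [[0,0,7.4],[0,0,0],10],
    [[0,0,0],[-0.0345,-0.0118,0],10],
    [[0,0,0],[-0.0345,-0.0118,0],10],
    [[0,0,0],[-0.0345,-0.0118,0],10],
    [[0,0,0],[-0.0345,-0.0118,0],10],
    [[0,0,0],[-0.0345,-0.0118,0],10],
    [[0,0,0],[0,0,0],10],
    [[0,0,0],[0,0,0],10]
  ]
}}

```text
time: 8.0
ee_pos: [0.5212, 0.1288, 0.1223]
tcp_rot: [-180.0, -0.0, 87.8]
wrist_force: [1.3, 0.7, -1.8]
opening: 0.0242
grasp_force: 24.9
```

Run:
```python
from h import *
o=get_obs();print(o["ee_pos"],o["tcp_rot"],o["opening"])
p,d=camera("wrist"); cv2.imwrite("pics/w3.png",p[:,:,::-1]);P=cloud("wrist",d);z=P[...,2]
for n in("recess","push","tab"): print(n,*w(n,"wrist"))
b=(abs(P[...,0]-.52)<.04)&(P[...,1]>-.03)&(P[...,1]<.12)
m=b&(z>.036)&(z<.05);print("push top",rect(P,m))
m=b&(z>.0225)&(z<.03);print("walls",rect(P,m))
e,f=o["ee_pos"][:2]
b=(abs(P[...,0]-e)<.03)&(abs(P[...,1]-f)<.055)
m=b&(z>.1)&(z<.16);print("held",rect(P,m),np.nanpercentile(z[m],[5,50,95]))
```

```text
[0.52118053 0.12883598 0.12227565] [-1.79994599e+02 -1.89487986e-02  8.78187409e+01] 0.024188774583809847
recess
push (0.59, array([0.5232, 0.1284, 0.1187])) (0.57, array([0.5261, 0.1599, 0.1226]))
tab (0.73, array([0.5222, 0.1584, 0.123 ]))
push top (0, array([0., 0.]), array([0., 0.]), 0.0)
walls (92, array([517.6,  -2.6]), array([12.4, 37.6]), 87.3)
held (11107, array([524.1, 130.4]), array([49.6, 79.6]), 15.2) [0.12255482 0.13300117 0.15819218]
```

View pics/w3.png

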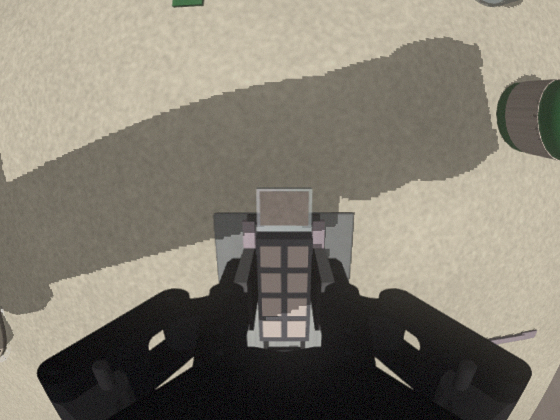

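The slide is held straight and centred, with the tab at (285,208), but the fingers hide the recess. I'll move up and past it so the camera looks straight down on the recess.

Call:
{"fn": "servo_tool", "kwargs": {
  "moves": [
    [[0,0,0],[0,0,-0.045],10],
    [[0,0,0],[-0.02,0,-0.045],10],
    [[0,0,0],[-0.03,0,-0.04],10],
    [[0,0,0],[-0.045,0,0],10],
    [[0,0,0],[-0.045,0,0],10],
    [[0,0,0],[-0.03,0,0],10],
    [[0,0,0],[0,0,0],10],
    [[0,0,0],[0,0,0],10]
  ]
}}

```text
time: 9.0
ee_pos: [0.5154, -0.0404, 0.2519]
tcp_rot: [-180.0, -0.0, 87.9]
wrist_force: [0.0, 0.3, -0.8]
opening: 0.0247
grasp_force: 25.1
```

Run:
```python
from h import *
o=get_obs();print(o["ee_pos"],o["tcp_rot"],o["opening"])
p,d=camera("wrist"); cv2.imwrite("pics/w4.png",cv2.resize(p[60:300,120:440,::-1],None,fx=2.5,fy=2.5));P=cloud("wrist",d);z=P[...,2]
np.save("P4.npy",P)
for n in("recess","push"): print(n,*w(n,"wrist"))
b=(abs(P[...,0]-.52)<.045)&(P[...,1]>-.03)&(P[...,1]<.12)
m=b&(z>.036)&(z<.05);print("push top",rect(P,m))
m=b&(z>.022)&(z<.03);print("walls",rect(P,m))
m=b&(z>.017)&(z<.0215)
print("deck",rect(P,m))
```

```text
[ 0.51538251 -0.0404296   0.2519405 ] [-1.79953697e+02 -2.40768299e-02  8.78609570e+01] 0.024687594129100727
recess (0.73, array([0.5205, 0.0319, 0.0227]))
push (0.72, array([0.5196, 0.0934, 0.0278]))
push top (275, array([519.9,  87.8]), array([ 6.9, 47. ]), 88.5)
walls (588, array([517. ,  36.8]), array([98.2, 42.5]), 88.1)
deck (5274, array([520.2,  32.8]), array([109.8,  77.5]), 88.0)
```

View pics/w4.png

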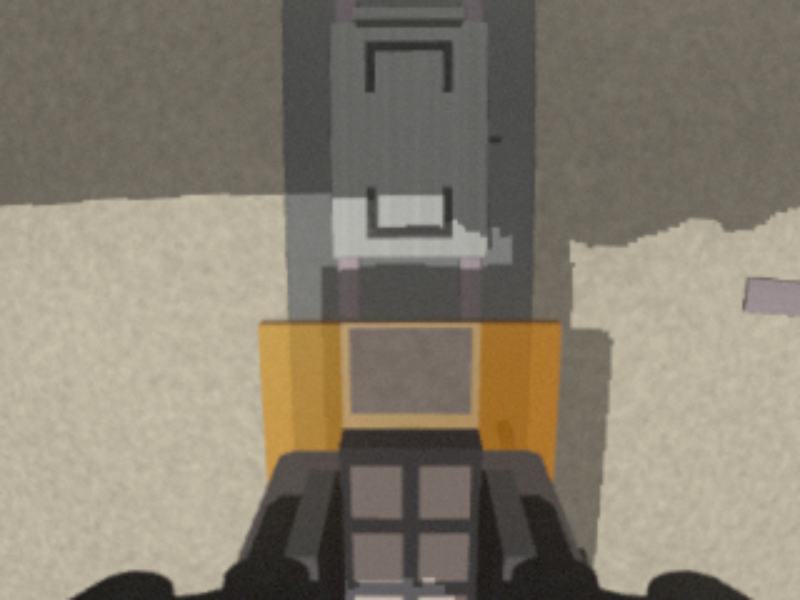

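The crop shows the recess walls as dark brackets: outer corners at about (365,41), (453,41), (367,238) and (452,238), with the push plate at row 15. I'll project these onto z = 25 mm.

Run:
```python
from h import *
c=calibration("wrist");K=c["camera_matrix"];R=c["R"];C=-R.T@c["t"]
def at(u,v,z):
    u=u/2.5+120-.3;v=v/2.5+60-.3
    a=np.array([u-K[0,2],v-K[1,2]])/K[0,0];r=np.hypot(*a);D=R.T@np.array([*(a/r*np.sin(r)),np.cos(r)])
    return np.round((C+D*(z-C[2])/D[2])[:2]*1000,1)
q=[at(u,v,.025) for u,v in((365,41),(453,41),(367,238),(452,238))];print(q,np.mean(q,0))
q=[at(u,v,.020) for u,v in((331,22),(487,22),(332,258),(487,258))];print(q,np.mean(q,0))
print([at(u,v,.1235+.13) for u,v in((341,324),(480,324),(341,428),(480,428))], C)
print([at(u,v,.076) for u,v in((260,322),(560,322))])
```

```text
[array([500. ,  79.2]), array([539.2,  77.8]), array([497.4, -10.7]), array([536. , -12.1])] [518.15  33.55]
[array([484.6,  89.6]), array([555.2,  87.2]), array([480.4, -19.9]), array([552.3, -22.4])] [518.125  33.625]
[array([505.3,  -1.2]), array([529.9,  -2. ]), array([504.2, -20.6]), array([529.7, -21.5])] [0.51872506 0.02911511 0.39390966]
[array([455.4, -37.3]), array([576.6, -41.5])]
```

Call:
{"fn": "servo_tool", "kwargs": {
  "moves": [
    [[0,0,0],[0.0366,-0.0004,0],10],
    [[0,0,0],[0.0366,-0.0003,0],10],
    [[0,0,0],[0,0,0.045],10],
    [[0,0,0],[0,0,0.045],10],
    [[0,0,0],[0,0,0.045],10],
    [[0,0,0],[0,0,0.045],10],
    [[0,0,0],[0,0,0.01],10],
    [[0,0,0],[0,0,0],10],
    [[0,0,0],[0,0,0],10]
  ]
}}

```text
time: 10.05
ee_pos: [0.5182, 0.0332, 0.0646]
tcp_rot: [179.9, -0.0, 87.9]
wrist_force: [0.1, 0.3, 0.6]
opening: 0.0241
grasp_force: 25.1
```

Call:
{"fn": "servo_tool", "kwargs": {
  "moves": [
    [[0,0,0],[-0.0004,-0.0008,0.02],10],
    [[0,0,0],[0,0,0.014],10],
    [[0,0,0],[0,0,0],10],
    [[0,0,0],[0,0,0],10]
  ]
}}

```text
time: 10.45
ee_pos: [0.5166, 0.0324, 0.0291]
tcp_rot: [180.0, -0.0, 87.9]
wrist_force: [0.2, -0.4, -0.6]
opening: 0.0242
grasp_force: 25.1
```

Call:
{"fn": "servo_tool", "kwargs": {
  "moves": [
    [[0,0,0],[0,0,0.003],10],
    [[0,0,0],[0,0,0.002],10],
    [[0,0,0],[0,0,0.002],10],
    [[0,0,0],[0,0,0],10],
    [[0,0,0],[0,0,0],10]
  ]
}}

```text
time: 10.95
ee_pos: [0.5165, 0.0324, 0.0226]
tcp_rot: [179.9, -0.0, 87.9]
wrist_force: [-3.2, 0.1, 9.8]
opening: 0.0242
grasp_force: 26.3
```

Call:
{"fn": "servo_tool", "kwargs": {
  "moves": [
    [[0,0,0],[0,0.0005,-0.0003],30],
    [[0,0,0],[0,0,0],40],
    [[0,0,0],[0,0,0],50],
    [[0,0,0],[0,0,0],55],
    [[0,0,0],[0,0,0],55],
    [[0,0,0],[0,0,0],55]
  ]
}}

```text
time: 11.55
ee_pos: [0.5166, 0.0323, 0.0214]
tcp_rot: [-180.0, -0.0, 87.9]
wrist_force: [-0.2, -0.2, -0.6]
opening: 0.0472
grasp_force: 0.0
```

Call:
{"fn": "servo_tool", "kwargs": {
  "moves": [
    [[0,0,0],[0,0,-0.02],55],
    [[0,0,0],[0,0,-0.04],55],
    [[0,0,0],[0.03,0,-0.04],55],
    [[0,0,0],[0.03,0,-0.04],55],
    [[0,0,0],[0,0,0],0],
    [[0,0,0],[0,0,0],0]
  ]
}}

```text
time: 12.15
ee_pos: [0.5194, 0.0929, 0.1622]
tcp_rot: [179.9, -0.0, 88.0]
wrist_force: [-0.1, -0.5, -0.4]
opening: 0.0189
grasp_force: 0.0
```

Run:
```python
from h import *
o=get_obs();print(o["ee_pos"],o["tcp_rot"],o["opening"])
p,d=camera("wrist"); cv2.imwrite("pics/w5.png",p[:,:,::-1]);P=cloud("wrist",d);z=P[...,2]
p2,_=camera("side"); cv2.imwrite("pics/s5.png",cv2.resize(p2[170:250,240:360,::-1],None,fx=5,fy=5))
for n in("recess","push","tab","chamber_slide"): print(n,*w(n,"side"))
b=(abs(P[...,0]-.52)<.045)&(P[...,1]>-.03)&(P[...,1]<.12)
m=b&(z>.03)&(z<.04)&(P[...,1]<.075);print("block",rect(P,m),np.nanpercentile(z[m],[5,50,95]) if m.any() else 0)
m=b&(z>.017)&(z<.0215);print("deck",rect(P,m))
```

```text
[0.5193652  0.09291724 0.16224193] [ 1.79926758e+02 -2.21089630e-02  8.79797694e+01] 0.018878548210036154
recess (0.65, array([0.5185, 0.0351, 0.0214]))
push (0.64, array([0.5208, 0.0893, 0.0353]))
tab (0.73, array([ 3.655e-01, -4.696e-01,  4.000e-04]))
chamber_slide (0.63, array([0.5195, 0.0383, 0.0169])) (0.56, array([0.7567, 0.2083, 0.0058]))
block (1455, array([515.9,  21.5]), array([57.6, 25.2]), 88.8) [0.03111419 0.03229837 0.03337983]
deck (2475, array([520.6,  33.6]), array([114.3,  77. ]), 89.3)
```

View pics/w5.png

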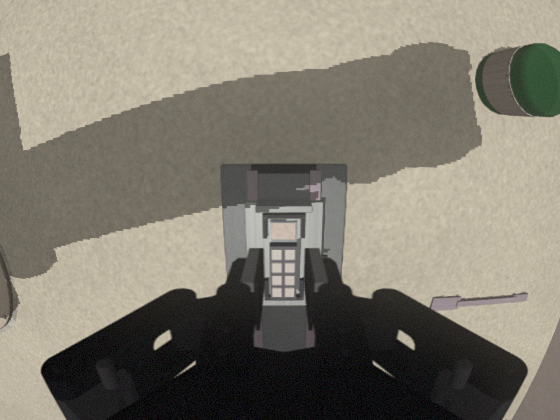

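The slide lies flat in the recess: the block is at (284,272) between the walls, and the tab at (283,230) faces the push plate. Next I'll go behind the push plate with shut fingers and tilt so they reach in under the shield.

Call:
{"fn": "servo_tool", "kwargs": {
  "moves": [
    [[0,0,0],[0.03,0.0005,0],0],
    [[0,0,0],[0.027,0.0005,0],0],
    [[0,-8.5,0],[0,0,0],0],
    [[0,-8.5,0],[0,0,0],0],
    [[0,-8.5,0],[0,0,0],0],
    [[0,-8.5,0],[0,0,0],0],
    [[0,-8.5,0],[0,0,0],0],
    [[0,-8.5,0],[0,0,0],0],
    [[0,0,0],[0,0,0],0],
    [[0,0,0],[0,0,0],0]
  ]
}}

```text
time: 13.45
ee_pos: [0.5219, 0.1494, 0.1597]
tcp_rot: [-179.7, 51.0, 88.2]
wrist_force: [0.0, -0.4, 1.0]
opening: 0.0001
grasp_force: 0.0
```

```bash
cat > go.py <<'E'
# tool-frame shift to a world target: python3 go.py x y z
import sys; from h import *
from scipy.spatial.transform import Rotation as Ro
o=get_obs();R=Ro.from_euler("xyz",o["tcp_rot"],degrees=True).as_matrix()
print(o["time"],np.round(o["ee_pos"],4),np.round(o["tcp_rot"],1),np.round(o["q"],1),np.round(o["wrist_force"],1));print(np.round(R,3))
if len(sys.argv)>3: print("shift",np.round(R.T@(np.array(sys.argv[1:4],float)-o["ee_pos"]),4))
E
python3 go.py 0.5222 0.14 0.028
```

```text
13.45 [0.5219 0.1494 0.1597] [-179.7   51.    88.2] [ 34.9  31.2  20.1 115.6 -38.2 140.1] [ 0.  -0.4  1. ]
[[ 0.02   0.999 -0.03 ]
 [ 0.629 -0.036 -0.776]
 [-0.777 -0.004 -0.629]]
shift [0.0964 0.0011 0.0902]
```

Call:
{"fn": "servo_tool", "kwargs": {
  "moves": [
    [[0,0,0],[0.0241,0.0003,0.0225],0],
    [[0,0,0],[0.0241,0.0003,0.0225],0],
    [[0,0,0],[0.0241,0.0003,0.0225],0],
    [[0,0,0],[0.0241,0.0002,0.0225],0],
    [[0,0,0],[0,0,0],0],
    [[0,0,0],[0,0,0],0]
  ]
}}

```text
time: 14.05
ee_pos: [0.5232, 0.1394, 0.0326]
tcp_rot: [179.8, 50.8, 87.7]
wrist_force: [-0.1, -0.5, 0.2]
opening: 0.0001
grasp_force: 0.0
```

```bash
python3 go.py 0.5205 0.106 0.028
```

```text
14.05 [0.5232 0.1394 0.0326] [179.8  50.8  87.7] [ 34.1  34.5  10.6 102.1 -38.7 139.4] [-0.1 -0.5  0.2]
[[ 0.025  0.999 -0.028]
 [ 0.631 -0.038 -0.775]
 [-0.775  0.002 -0.631]]
shift [-0.0176 -0.0015  0.0289]
```

Call:
{"fn": "servo_tool", "kwargs": {
  "moves": [
    [[0,0,0],[-0.0088,-0.0008,0.0144],0],
    [[0,0,0],[-0.0088,-0.0007,0.0145],0],
    [[0,0,0],[-0.0019,0,0.0023],0],
    [[0,0,0],[-0.0019,0,0.0023],0],
    [[0,0,0],[0,0,0],0]
  ]
}}

```text
time: 14.55
ee_pos: [0.5203, 0.1009, 0.0269]
tcp_rot: [179.9, 50.9, 87.8]
wrist_force: [-0.0, -0.5, -0.5]
opening: 0.0
grasp_force: 0.0
```

Call:
{"fn": "servo_tool", "kwargs": {
  "moves": [
    [[0,0,0],[-0.0019,0,0.0023],0],
    [[0,0,0],[-0.0019,0,0.0023],0],
    [[0,0,0],[-0.0019,0,0.0023],0],
    [[0,0,0],[-0.0019,0,0.0023],0],
    [[0,0,0],[0,0,0],0]
  ]
}}

```text
time: 15.05
ee_pos: [0.5192, 0.0882, 0.0256]
tcp_rot: [-179.9, 51.0, 87.9]
wrist_force: [-1.1, -0.2, -0.1]
opening: 0.0
grasp_force: 0.0
```

Run:
```python
from h import *
o=get_obs();print(o["time"],o["ee_pos"],o["tcp_rot"])
p2,_=camera("side"); cv2.imwrite("pics/s6.png",cv2.resize(p2[160:260,240:374,::-1],None,fx=5.5,fy=5.5,interpolation=cv2.INTER_CUBIC))
for n in("recess","push"): print(n,*w(n,"side"))
```

```text
15.05 [0.5191858  0.08821609 0.02556301] [-179.93548951   51.0028025    87.93574696]
recess (0.56, array([0.5207, 0.0276, 0.0237]))
push (0.65, array([0.5201, 0.0809, 0.0334]))
```

View pics/s6.png

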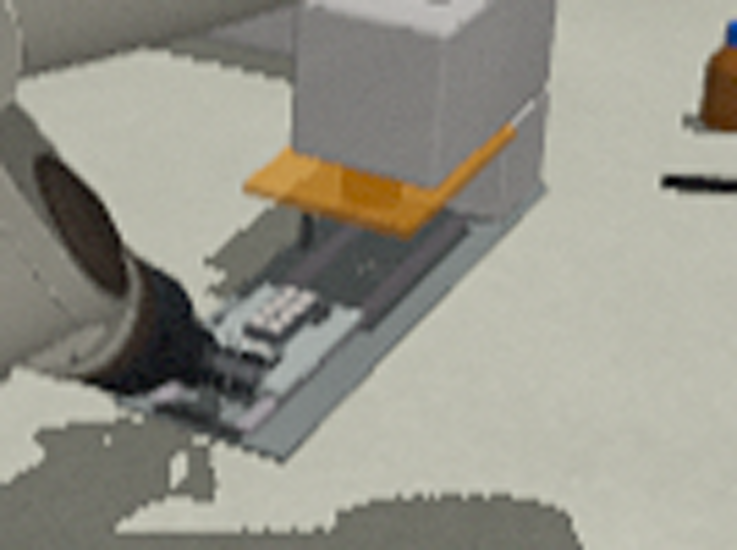

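The fingers touch the push plate, and the carriage has already advanced about 8 mm with the slide in it. I'll push on.

Call:
{"fn": "servo_tool", "kwargs": {
  "moves": [
    [[0,0,0],[-0.0026,0,0.003],0],
    [[0,0,0],[-0.0052,0,0.0061],0],
    [[0,0,0],[-0.0052,0,0.0061],0],
    [[0,0,0],[-0.0052,0,0.0061],0],
    [[0,0,0],[-0.0052,0,0.0061],0],
    [[0,0,0],[-0.0052,0,0.0061],0],
    [[0,0,0],[-0.0052,0,0.0061],0],
    [[0,0,0],[-0.0052,0,0.0061],0],
    [[0,0,0],[-0.004,0,0.0047],0],
    [[0,0,0],[-0.0026,0,0.003],0],
    [[0,0,0],[-0.0013,0,0.0016],0],
    [[0,0,0],[0,0,0],0]
  ]
}}

```text
time: 16.4
ee_pos: [0.5166, 0.0161, 0.0275]
tcp_rot: [-180.0, 51.0, 87.9]
wrist_force: [0.4, -0.3, -0.4]
opening: -0.0001
grasp_force: 0.0
```

```bash
python3 - <<'E'
from h import *
p2,_=camera("side")
for n in("recess","push","chamber_slide"): print(n,*w(n,"side"))
E
python3 go.py 0.517 -0.028 0.027
```

```text
recess (0.49, array([ 0.5154, -0.0445,  0.0236]))
push (0.51, array([0.5216, 0.0112, 0.0338]))
chamber_slide (0.61, array([ 0.516 , -0.0412,  0.0164])) (0.18, array([ 0.5184, -0.0388,  0.073 ]))
16.6 [0.5167 0.0166 0.0274] [-180.   51.   88.] [ 24.4  23.9  -4.   90.9 -44.1 128.3] [ 0.3 -0.3  0.1]
[[ 0.022  0.999 -0.029]
 [ 0.629 -0.036 -0.777]
 [-0.777 -0.001 -0.629]]
shift [-0.0277  0.0019  0.0348]
```

Call:
{"fn": "servo_tool", "kwargs": {
  "moves": [
    [[0,0,0],[-0.0025,0,0.0031],0],
    [[0,0,0],[-0.005,0,0.0062],0],
    [[0,0,0],[-0.005,0,0.0062],0],
    [[0,0,0],[-0.005,0,0.0062],0],
    [[0,0,0],[-0.0038,0,0.0047],0],
    [[0,0,0],[-0.0025,0,0.0031],0],
    [[0,0,0],[-0.0019,0,0.0023],0],
    [[0,0,0],[-0.0013,0,0.0016],0],
    [[0,0,0],[0,0,0],0]
  ]
}}

```text
time: 17.5
ee_pos: [0.515, -0.0267, 0.0274]
tcp_rot: [-180.0, 51.0, 87.9]
wrist_force: [0.2, 0.2, 0.4]
opening: 0.0001
grasp_force: 0.0
```

Call:
{"fn": "servo_tool", "kwargs": {
  "moves": [
    [[0,0,0],[-0.0006,0,0.0008],0],
    [[0,0,0],[-0.0006,0,0.0008],0],
    [[0,0,0],[-0.0006,0,0.0008],0],
    [[0,0,0],[-0.0006,0,0.0008],0],
    [[0,0,0],[0,0,0],0]
  ]
}}

```text
time: 18.0
ee_pos: [0.5149, -0.0306, 0.0272]
tcp_rot: [-180.0, 51.0, 87.9]
wrist_force: [0.5, -0.4, 0.4]
opening: -0.0001
grasp_force: 0.0
```

Call:
{"fn": "servo_tool", "kwargs": {
  "moves": [
    [[0,0,0],[-0.0006,0,0.0008],0],
    [[0,0,0],[-0.0006,0,0.0008],0],
    [[0,0,0],[0,0,0],0]
  ]
}}

```text
time: 18.3
ee_pos: [0.5148, -0.0327, 0.0272]
tcp_rot: [-180.0, 51.0, 87.9]
wrist_force: [0.4, 0.3, -1.1]
opening: -0.0002
grasp_force: 0.0
```

Call:
{"fn": "servo_tool", "kwargs": {
  "moves": [
    [[0,0,0],[-0.0006,0,0.0008],0],
    [[0,0,0],[-0.0006,0,0.0008],0],
    [[0,0,0],[0,0,0],0]
  ]
}}

```text
time: 18.6
ee_pos: [0.5148, -0.0347, 0.0271]
tcp_rot: [-180.0, 51.0, 87.9]
wrist_force: [0.2, -0.2, 0.7]
opening: -0.0003
grasp_force: 0.0
```

Call:
{"fn": "servo_tool", "kwargs": {
  "moves": [
    [[0,0,0],[-0.0006,0,0.0008],0],
    [[0,0,0],[0,0,0],0]
  ]
}}

```text
time: 18.8
ee_pos: [0.5147, -0.0356, 0.027]
tcp_rot: [-180.0, 51.0, 87.9]
wrist_force: [0.3, 0.2, 0.4]
opening: -0.0001
grasp_force: 0.0
```

Call:
{"fn": "servo_tool", "kwargs": {
  "moves": [
    [[0,0,0],[-0.0006,0,0.0008],0],
    [[0,0,0],[0,0,0],0]
  ]
}}

```text
time: 19.0
ee_pos: [0.5147, -0.0365, 0.0271]
tcp_rot: [-180.0, 51.0, 87.9]
wrist_force: [-1.3, 1.4, 0.1]
opening: -0.0004
grasp_force: 0.7
```

Call:
{"fn": "servo_tool", "kwargs": {
  "moves": [
    [[0,0,0],[-0.0006,0,0.0008],0],
    [[0,0,0],[0,0,0],0]
  ]
}}

```text
time: 19.2
ee_pos: [0.5147, -0.0371, 0.027]
tcp_rot: [-180.0, 50.9, 87.9]
wrist_force: [-1.8, 5.3, 1.9]
opening: 0.0001
grasp_force: 2.7
```

Run:
```python
from h import *
p2,_=camera("side");cv2.imwrite("pics/s7.png",cv2.resize(p2[160:260,240:374,::-1],None,fx=5.5,fy=5.5,interpolation=cv2.INTER_CUBIC))
for n in("recess","push","chamber_slide","station"): print(n,*w(n,"side"))
```

```text
recess (0.67, array([ 0.5156, -0.0989,  0.0216]))
push (0.54, array([ 0.5116, -0.0719,  0.0284])) (0.53, array([ 0.5152, -0.0418,  0.0335]))
chamber_slide (0.41, array([ 0.5113, -0.0947,  0.0201]))
station (0.96, array([ 0.509 , -0.1075,  0.0213])) (0.66, array([ 0.7234,  0.3404, -0.0019]))
```

The force is rising on the detent ramp, so I'll keep going in small steps.

Call:
{"fn": "servo_tool", "kwargs": {
  "moves": [
    [[0,0,0],[-0.0006,0,0.0008],0],
    [[0,0,0],[0,0,0],0]
  ]
}}

```text
time: 19.65
ee_pos: [0.5147, -0.038, 0.027]
tcp_rot: [-180.0, 50.9, 87.9]
wrist_force: [-1.5, 4.2, 1.4]
opening: -0.0002
grasp_force: 2.2
```

Call:
{"fn": "servo_tool", "kwargs": {
  "moves": [
    [[0,0,0],[-0.0006,0,0.0008],0],
    [[0,0,0],[0,0,0],0]
  ]
}}

```text
time: 19.85
ee_pos: [0.5146, -0.0394, 0.027]
tcp_rot: [-180.0, 51.0, 87.9]
wrist_force: [-0.9, 2.5, 0.7]
opening: -0.0004
grasp_force: 0.8
```

Call:
{"fn": "servo_tool", "kwargs": {
  "moves": [
    [[0,0,0],[-0.0006,0,0.0008],0],
    [[0,0,0],[0,0,0],0]
  ]
}}

```text
time: 20.05
ee_pos: [0.5146, -0.0406, 0.027]
tcp_rot: [-180.0, 51.0, 87.9]
wrist_force: [-0.5, 0.7, 0.9]
opening: -0.0003
grasp_force: 0.7
```

Call:
{"fn": "servo_tool", "kwargs": {
  "moves": [
    [[0,0,0],[-0.0006,0,0.0008],0],
    [[0,0,0],[0,0,0],0]
  ]
}}

```text
time: 20.25
ee_pos: [0.5145, -0.0418, 0.0268]
tcp_rot: [-180.0, 51.0, 87.9]
wrist_force: [0.1, 0.6, -0.4]
opening: -0.0
grasp_force: 0.0
```

Call:
{"fn": "servo_tool", "kwargs": {
  "moves": [
    [[0,0,0],[-0.0006,0,0.0008],0],
    [[0,0,0],[0,0,0],0]
  ]
}}

```text
time: 20.45
ee_pos: [0.5144, -0.0428, 0.0267]
tcp_rot: [-179.9, 51.0, 87.9]
wrist_force: [-0.4, -0.1, -0.7]
opening: -0.0002
grasp_force: 0.0
```

Run:
```python
from h import *
p2,_=camera("side");cv2.imwrite("pics/s8.png",cv2.resize(p2[160:260,240:374,::-1],None,fx=5.5,fy=5.5,interpolation=cv2.INTER_CUBIC))
for n in("recess","push","chamber_slide","station"): print(n,*w(n,"side"))
```

```text
recess (0.61, array([ 0.5098, -0.1081,  0.0239]))
push (0.51, array([ 0.5148, -0.0473,  0.0344]))
chamber_slide (0.54, array([ 0.5144, -0.0462,  0.0337])) (0.5, array([ 0.5147, -0.1005,  0.0159]))
station (0.57, array([ 0.509 , -0.1094,  0.0186]))
```

View pics/s8.png

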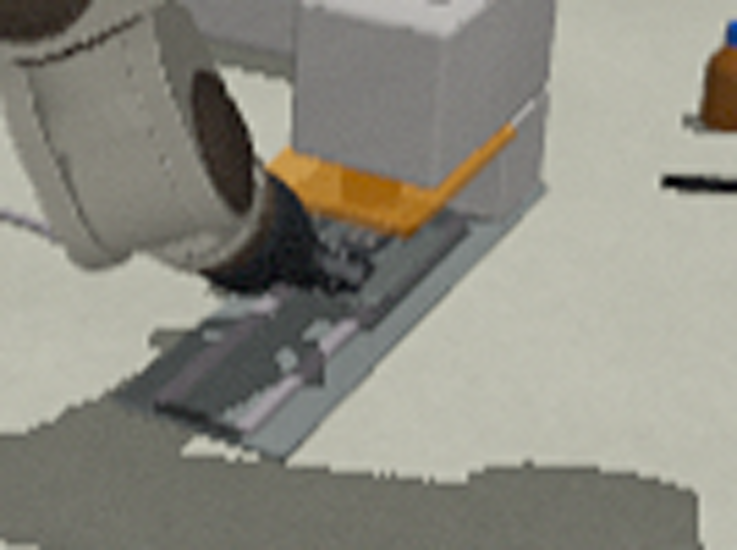

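The force rose to 5 N and then fell to zero, so the ball has dropped in. The carriage is under the shield at about (345,270). I'll retract along the rail and check from the front.

Call:
{"fn": "servo_tool", "kwargs": {
  "moves": [
    [[0,0,0],[0.003,0,-0.004],0],
    [[0,0,0],[0.0125,0,-0.0155],0],
    [[0,0,0],[0.019,0,-0.0233],0],
    [[0,0,0],[0.019,0,-0.0233],0],
    [[0,0,0],[0.019,0,-0.0233],0],
    [[0,0,0],[0,0,0],0],
    [[0,0,0],[0,0,0],0]
  ]
}}

```text
time: 21.4
ee_pos: [0.5188, 0.0732, 0.0264]
tcp_rot: [-179.9, 51.0, 88.1]
wrist_force: [-0.5, 0.3, -0.4]
opening: 0.0
grasp_force: 0.0
```

Run:
```python
from h import *
o=get_obs();print(o["time"],o["ee_pos"],o["tcp_rot"],o["wrist_force"])
camera("side")
for n in("recess","push","chamber_slide","station"): print(n,*w(n,"side"))
p,d=camera("wrist"); cv2.imwrite("pics/w9.png",p[:,:,::-1]);P=cloud("wrist",d);z=P[...,2]
for n in("recess","push","tab","chamber_slide","station"): print(n,*w(n,"wrist"))
b=(abs(P[...,0]-.515)<.05)&(P[...,1]>-.17)&(P[...,1]<-.02)
m=b&(z>.036)&(z<.05)&(P[...,1]>-.08);print("push top",rect(P,m),np.nanpercentile(P[m][:,1],[5,50,95]))
m=b&(z>.030)&(z<.037)&(P[...,1]<-.08);print("block",rect(P,m))
m=b&(z>.02)&(z<.04)&(P[...,1]>-.07);print("face",rect(P,m),np.nanpercentile(P[m][:,1],[5,50,95]))
```

```text
21.4 [0.51876401 0.0731779  0.02639275] [-179.91845796   51.01548751   88.05252797] [-0.47069764  0.29473578 -0.43768819]
recess (0.52, array([ 0.5123, -0.1055,  0.0224]))
push (0.74, array([ 0.516 , -0.0492,  0.0337]))
chamber_slide (0.57, array([ 0.51  , -0.0987,  0.0143]))
station (0.88, array([ 0.5106, -0.1098,  0.0194])) (0.42, array([0.3914, 0.5127, 0.0022]))
recess
push
tab
chamber_slide
station
push top (0, array([0., 0.]), array([0., 0.]), 0.0) nan
block (0, array([0., 0.]), array([0., 0.]), 0.0)
face (0, array([0., 0.]), array([0., 0.]), 0.0) nan
  return np.nanmean(a, axis, out=out, keepdims=keepdims)
```

View pics/w9.png

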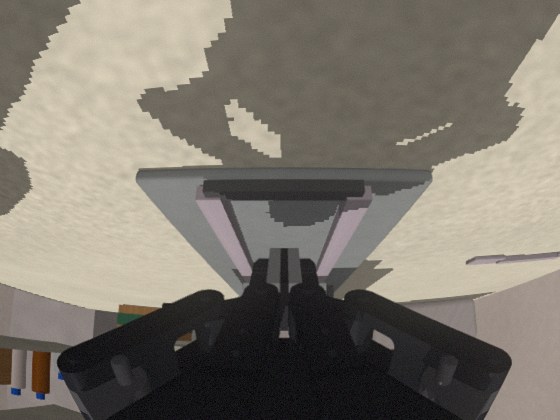

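From here the fingers hide the push plate. I'll lift, stand the tool upright and turn it so the camera looks under the shield from the side.

Call:
{"fn": "servo_tool", "kwargs": {
  "moves": [
    [[0,0,0],[-0.035,0,-0.0283],0],
    [[0,0,0],[-0.035,0,-0.0283],0],
    [[0,8.5,0],[0,0,0],0],
    [[0,8.5,0],[0,0,0],0],
    [[0,8.5,0],[0,0,0],0],
    [[0,8.5,0],[0,0,0],0],
    [[0,8.5,0],[0,0,0],0],
    [[0,8.5,0],[0,0,0],0],
    [[0,0,0],[0,0,0],0]
  ]
}}

```text
time: 22.85
ee_pos: [0.5189, 0.0702, 0.118]
tcp_rot: [179.9, -0.2, 87.7]
wrist_force: [-0.7, 0.6, 0.9]
opening: -0.0
grasp_force: 0.0
```

Call:
{"fn": "servo_tool", "kwargs": {
  "moves": [
    [[0,0,8.5],[0,0,0],0],
    [[0,0,8.5],[0,0,0],0],
    [[0,0,8.5],[0,0,0],0],
    [[0,0,8.5],[0,0,0],0],
    [[0,0,8.5],[0,0,0],0],
    [[0,0,8.5],[0,0,0],0],
    [[0,0,8.5],[0,0,0],0],
    [[0,0,8.5],[0,0,0],0],
    [[0,0,8.5],[0,0,0],0],
    [[0,0,8.5],[0,0,0],0],
    [[0,0,0],[-0.04,0,0.045],0],
    [[0,0,0],[0,0,0],0]
  ]
}}

```text
time: 24.05
ee_pos: [0.4788, 0.0456, 0.0709]
tcp_rot: [-179.1, 1.1, 4.9]
wrist_force: [-0.3, 0.3, -1.0]
opening: 0.0
grasp_force: 0.0
```

Run:
```python
from h import *
o=get_obs();print(o["time"],o["ee_pos"],o["tcp_rot"],o["wrist_force"])
p,d=camera("wrist"); cv2.imwrite("pics/w10.png",cv2.resize(p[60:330,0:360,::-1],None,fx=2.2,fy=2.2));P=cloud("wrist",d);z=P[...,2]
for n in("recess","push","tab","chamber_slide","station"): print(n,*w(n,"wrist"))
b=(abs(P[...,0]-.515)<.05)&(P[...,1]>-.17)&(P[...,1]<-.02)
for nm,m in (("push top",b&(z>.041)&(z<.048)&(P[...,1]>-.08)),("face",b&(z>.024)&(z<.040)&(P[...,1]>-.07)&(P[...,1]<-.03))):
    if m.any(): print(nm,rect(P,m),np.nanpercentile(P[m][:,1],[5,50,95]))
```

```text
24.05 [0.47881682 0.04559403 0.07090019] [-179.12435289    1.05871199    4.92001062] [-0.2610606   0.27612971 -1.00287186]
recess
push (0.56, array([ 0.5241, -0.0462,  0.0342]))
tab (0.53, array([ 0.5246, -0.0756,  0.0332]))
chamber_slide
station
push top (934, array([519.8, -50.4]), array([ 7.9, 48.5]), 88.8) [-0.05301614 -0.04869714 -0.04710858]
face (1363, array([520.3, -58.1]), array([23.8, 70.8]), 89.8) [-0.06907288 -0.04827307 -0.04695606]
```

View pics/w10.png

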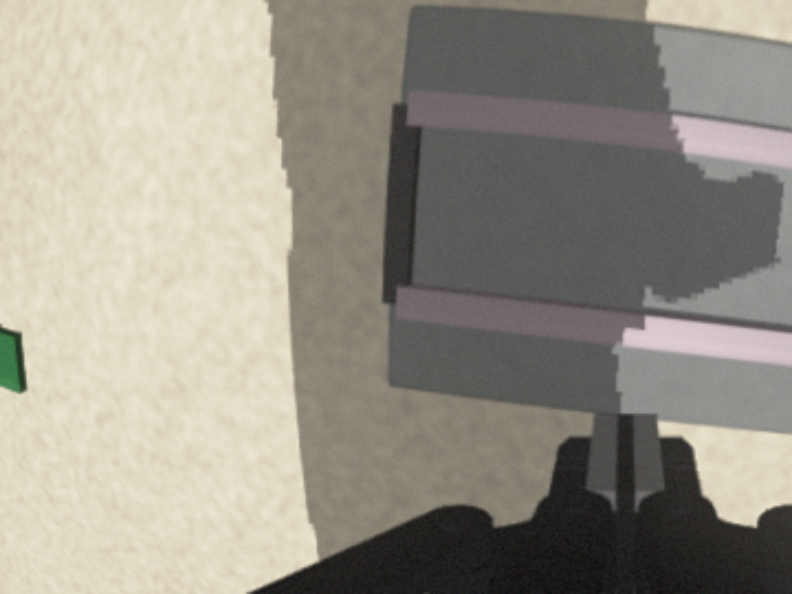

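The crop caught the wrong side of the image: it shows the outer rail end at column 390, not the station. The depth does give the push face, so I'll measure it against the shield edge and the plate end in the same cloud.

Run:
```python
from h import *
p,d=camera("wrist");P=cloud("wrist",d);x,y,z=P[...,0],P[...,1],P[...,2]
pc=lambda nm,m,q: print(nm,m.sum(),np.round(np.nanpercentile(P[m][:,1],q)*1000,1),np.round(np.nanmedian(P[m],0),4)) if m.sum()>5 else print(nm,0)
u=np.array([.0366,.9993]); o=np.array([.5156,-.039])
Y=(x-o[0])*u[0]+(y-o[1])*u[1]; X=(x-o[0])*u[1]-(y-o[1])*u[0]
def q(nm,m):
    if m.sum()>5: print(nm,m.sum(),"Y",np.round(np.nanpercentile(Y[m],[1,5,25,50,75,95,99])*1000,1),"X",np.round(np.nanpercentile(X[m],[1,50,99])*1000,1),"z",np.round(np.nanmedian(z[m]),4))
    else: print(nm,m.sum())
q("shield top",(z>.079)&(z<.090)&(abs(X)<.058)&(Y<.02)&(Y>-.05))
q("shield any",(z>.070)&(z<.090)&(abs(X)<.058)&(Y<.02)&(Y>-.05))
q("plate",(z>.003)&(z<.009)&(abs(X)<.055)&(Y>.1)&(Y<.2))
q("face",(z>.022)&(z<.041)&(abs(X)<.02)&(Y>-.02)&(Y<.005))
q("ptop",(z>.042)&(z<.047)&(abs(X)<.02)&(Y>-.03)&(Y<.005))
q("deck",(z>.016)&(z<.022)&(abs(X)<.036)&(Y>-.1)&(Y<.01))
q("base+x",(z>.002)&(z<.01)&(abs(X)<.055)&(Y>-.1)&(Y<.05))
```

```text
shield top 14489 Y [-49.3 -46.7 -34.7 -21.4  -9.2  -0.9  -0.2] X [-55.6   6.3  57. ] z 0.083
shield any 15281 Y [-49.2 -46.5 -33.9 -20.1  -7.4  -0.6  -0.1] X [-55.5   6.4  57. ] z 0.083
plate 9790 Y [100.6 102.7 113.4 127.1 141.1 152.8 157.8] X [-54.    3.6  54.2] z 0.0051
face 785 Y [-10.4 -10.1  -9.7  -9.5  -9.3  -8.9  -8.6] X [-19.4   0.4  19.6] z 0.032
ptop 482 Y [-15.3 -14.8 -13.4 -11.9 -10.3  -9.2  -8.9] X [-19.7   0.2  19.6] z 0.043
deck 1283 Y [-34.9 -34.  -29.9 -21.9 -12.8  -9.2  -8.9] X [-35.4  14.9  35.7] z 0.019
base+x 11805 Y [-41.1 -31.   -3.5  15.6  33.1  46.7  49.4] X [-54.2   4.1  54.3] z 0.0051
```

Relative to the shield edge (0.0) the push face is at -9.5 mm, and it should be at -12 mm. The carriage is at about 0.1475, barely in tolerance, so I'll go back and nudge it about 2 mm to centre it.

Call:
{"fn": "servo_tool", "kwargs": {
  "moves": [
    [[0,0,0],[0.02,-0.015,-0.025],0],
    [[0,0,0],[0.02,-0.015,-0.025],0],
    [[0,0,-8.5],[0,0,0],0],
    [[0,0,-8.5],[0,0,0],0],
    [[0,0,-8.5],[0,0,0],0],
    [[0,0,-8.5],[0,0,0],0],
    [[0,0,-8.5],[0,0,0],0],
    [[0,0,-8.5],[0,0,0],0],
    [[0,0,-8.5],[0,0,0],0],
    [[0,0,-8.5],[0,0,0],0],
    [[0,0,-8.5],[0,0,0],0],
    [[0,0,-7],[0,0,0],0]
  ]
}}

```text
time: 25.6
ee_pos: [0.5272, 0.0646, 0.131]
tcp_rot: [-179.9, -1.6, 90.0]
wrist_force: [0.2, 0.0, 0.6]
opening: 0.0003
grasp_force: 0.0
```

Call:
{"fn": "servo_tool", "kwargs": {
  "moves": [
    [[0,-8.5,0],[0,0,0],0],
    [[0,-8.5,0],[0,0,0],0],
    [[0,-8.5,0],[0,0,0],0],
    [[0,-8.5,0],[0,0,0],0],
    [[0,-8.5,0],[0,0,0],0],
    [[0,-8.5,0],[0,0,0],0],
    [[0,0,0],[0,0,0],0],
    [[0,0,0],[0,0,0],0]
  ]
}}

```text
time: 26.4
ee_pos: [0.5268, 0.0653, 0.1292]
tcp_rot: [-179.5, 49.2, 90.1]
wrist_force: [0.6, -0.4, 0.7]
opening: 0.0001
grasp_force: 0.0
```

```bash
python3 go.py 0.5188 0.06 0.027
```

```text
26.4 [0.5268 0.0653 0.1292] [-179.5   49.2   90.1] [ 28.   22.4   6.5 103.2 -41.7 129.4] [ 0.6 -0.4  0.7]
[[-0.001  1.    -0.007]
 [ 0.653 -0.005 -0.757]
 [-0.757 -0.005 -0.653]]
shift [ 0.0739 -0.0074  0.0709]
```

Call:
{"fn": "servo_tool", "kwargs": {
  "moves": [
    [[1.6,-1.8,1.4],[0,0,0],0],
    [[0,0,0],[0.0245,-0.0025,0.0236],0],
    [[0,0,0],[0.0245,-0.0025,0.0236],0],
    [[0,0,0],[0.0245,-0.0024,0.0236],0],
    [[0,0,0],[0,0,0],0],
    [[0,0,0],[0,0,0],0]
  ]
}}

```text
time: 27.0
ee_pos: [0.5189, 0.0553, 0.0308]
tcp_rot: [-179.9, 51.0, 87.5]
wrist_force: [-0.0, 0.4, 1.1]
opening: 0.0001
grasp_force: 0.0
```

```bash
python3 go.py 0.5152 -0.035 0.027
```

```text
27.0 [0.5189 0.0553 0.0308] [-179.9   51.    87.5] [ 27.6  27.4   0.7  95.2 -42.2 132.7] [-0.   0.4  1.1]
[[ 0.027  0.999 -0.035]
 [ 0.629 -0.045 -0.776]
 [-0.777 -0.001 -0.629]]
shift [-0.054   0.0003  0.0726]
```

Call:
{"fn": "servo_tool", "kwargs": {
  "moves": [
    [[0,0,0],[-0.0135,0,0.0181],0],
    [[0,0,0],[-0.0135,0,0.0181],0],
    [[0,0,0],[-0.0135,0,0.0181],0],
    [[0,0,0],[-0.009,0,0.0121],0],
    [[0,0,0],[-0.0045,0,0.0061],0],
    [[0,0,0],[0,0,0],0],
    [[0,0,0],[0,0,0],0]
  ]
}}

```text
time: 27.7
ee_pos: [0.5149, -0.034, 0.0262]
tcp_rot: [-179.9, 51.1, 87.6]
wrist_force: [0.1, 0.1, -0.1]
opening: 0.0004
grasp_force: 0.0
```

Call:
{"fn": "servo_tool", "kwargs": {
  "moves": [
    [[0,0,0],[-0.0027,0,0.003],0],
    [[0,0,0],[-0.0027,0,0.003],0],
    [[0,0,0],[-0.0006,0,0.0008],0],
    [[0,0,0],[0,0,0],0],
    [[0,0,0],[0,0,0],0]
  ]
}}

```text
time: 28.2
ee_pos: [0.5138, -0.0435, 0.0253]
tcp_rot: [-179.7, 51.2, 87.8]
wrist_force: [-0.2, 0.2, 0.3]
opening: -0.0002
grasp_force: 0.0
```

Call:
{"fn": "servo_tool", "kwargs": {
  "moves": [
    [[0,0,0],[-0.0006,0,0.0008],0],
    [[0,0,0],[0,0,0],0]
  ]
}}

```text
time: 28.4
ee_pos: [0.5138, -0.0446, 0.0253]
tcp_rot: [-179.7, 51.2, 87.8]
wrist_force: [0.4, -0.1, -0.1]
opening: -0.0
grasp_force: 0.0
```

Call:
{"fn": "servo_tool", "kwargs": {
  "moves": [
    [[0,0,0],[-0.0006,0,0.0008],0],
    [[0,0,0],[0,0,0],0]
  ]
}}

```text
time: 28.6
ee_pos: [0.5138, -0.0457, 0.0253]
tcp_rot: [-179.7, 51.2, 87.7]
wrist_force: [-0.3, -0.0, 0.4]
opening: 0.0001
grasp_force: 0.0
```

Call:
{"fn": "servo_tool", "kwargs": {
  "moves": [
    [[0,0,0],[-0.0006,0,0.0008],0],
    [[0,0,0],[0,0,0],0],
    [[0,0,0],[0,0,0],0]
  ]
}}

```text
time: 28.9
ee_pos: [0.5137, -0.0466, 0.0253]
tcp_rot: [-179.7, 51.2, 87.7]
wrist_force: [0.3, -0.3, -0.0]
opening: -0.0003
grasp_force: 0.0
```

Call:
{"fn": "servo_tool", "kwargs": {
  "moves": [
    [[0,0,0],[0.003,0,-0.004],0],
    [[0,0,0],[0.0125,0,-0.0155],0],
    [[0,0,0],[0.019,0,-0.0233],0],
    [[0,0,0],[0.019,0,-0.0233],0],
    [[0,0,0],[0.019,0,-0.0233],0],
    [[0,0,0],[-0.035,0,-0.0283],0],
    [[0,0,0],[-0.035,0,-0.0283],0],
    [[0,8.5,0],[0,0,0],0],
    [[0,8.5,0],[0,0,0],0],
    [[0,8.5,0],[0,0,0],0],
    [[0,8.5,0],[0,0,0],0],
    [[0,8.5,0],[0,0,0],0]
  ]
}}

```text
time: 30.1
ee_pos: [0.5195, 0.0694, 0.1164]
tcp_rot: [180.0, 8.3, 87.6]
wrist_force: [-0.3, 0.1, -0.2]
opening: -0.0002
grasp_force: 0.0
```

Call:
{"fn": "servo_tool", "kwargs": {
  "moves": [
    [[0,8.5,0],[0,0,0],0],
    [[0,0,8.5],[0,0,0],0],
    [[0,0,8.5],[0,0,0],0],
    [[0,0,8.5],[0,0,0],0],
    [[0,0,8.5],[0,0,0],0],
    [[0,0,8.5],[0,0,0],0],
    [[0,0,8.5],[0,0,0],0],
    [[0,0,8.5],[0,0,0],0],
    [[0,0,8.5],[0,0,0],0],
    [[0,0,8.5],[0,0,0],0],
    [[0,0,8.5],[-0.02,0,0.02],0],
    [[0,0,0],[-0.02,0,0.025],0]
  ]
}}

```text
time: 31.3
ee_pos: [0.4813, 0.0397, 0.0703]
tcp_rot: [-179.2, 0.1, 4.3]
wrist_force: [-0.0, -0.5, -0.4]
opening: 0.0004
grasp_force: 0.0
```

Run:
```python
from h import *
ob=get_obs();print(ob["time"],ob["ee_pos"],ob["tcp_rot"],ob["qd"].max())
p,d=camera("wrist");p,d=camera("wrist");P=cloud("wrist",d);x,y,z=P[...,0],P[...,1],P[...,2]
u=np.array([.0366,.9993]); o=np.array([.5156,-.039])
Y=(x-o[0])*u[0]+(y-o[1])*u[1]; X=(x-o[0])*u[1]-(y-o[1])*u[0]
def q(nm,m):
    print(nm,m.sum(),"Y",np.round(np.nanpercentile(Y[m],[1,5,25,50,75,95,99])*1000,1),"z",np.round(np.nanmedian(z[m]),4)) if m.sum()>5 else print(nm,0)
q("shield top",(z>.079)&(z<.090)&(abs(X)<.058)&(Y<.02)&(Y>-.05))
q("plate",(z>.003)&(z<.009)&(abs(X)<.055)&(Y>.1)&(Y<.2))
q("face",(z>.022)&(z<.041)&(abs(X)<.02)&(Y>-.02)&(Y<.005))
q("tab",(z>.0215)&(z<.029)&(abs(X)<.012)&(Y>-.09)&(Y<-.018))
print(*w("tab","wrist"))
```

```text
31.3 [0.48133066 0.03969249 0.07030682] [-1.79159947e+02  1.18039806e-01  4.27146356e+00] 2.03382280726728
shield top 18607 Y [-49.1 -46.  -33.2 -19.3  -7.1   0.    0.6] z 0.0851
plate 11330 Y [100.5 102.6 113.3 126.9 141.  152.9 158.4] z 0.0072
face 941 Y [-13.5 -13.1 -12.8 -12.6 -12.3 -11.9 -11.7] z 0.0323
tab 114 Y [-33.7 -33.5 -33.1 -32.8 -32.6 -32.  -31.7] z 0.0239
(0.45, array([ 0.5151, -0.0784,  0.0224]))
```

The push face now reads -12.6 mm against -12 at the station, and the slide's tab end is where it belongs. The arm is clear, so I'm handing in.

```bash
python3 -c "
from workcell import *
print(job_done())"
```

```text
the job is handed in; nothing more can be done
None
```

The job is handed in: the chamber slide lies flat in the recess with its tab towards the push plate, and the carriage is in the detent at about 0.1505 by my last depth reading. The hand-in returned no verdict, and I viewed 11 pictures, one over the limit of 10.

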